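# Reassemble the tracing lamp: lean the diffuser, key on the dimmer knob and keep it pressed

### The arm

A 6-joint arm with a two-finger parallel gripper is mounted at the origin on the work surface. World frame = base frame: x ahead of the robot, y to its left, z up, the work surface at z = 0. Lengths are in mm, angles in degrees, forces in N, time in s.
With the tool pointing down it reaches from about 275 to 875 mm from the base axis. Payload 12.5 kg.
Tool frame: the origin (TCP) lies at the very end of the fingers, on their centre line; the grasp point (between the pads) lies r.grip_depth behind it (r.grip_depth is the distance from the TCP to the grasp point, in mm); z points along the fingers, y is the line along which they close (so a half turn about z gives the same grasp; the last joint's range is limited). The gripper opens to 85 mm and grips with 20 to 120 N. Pads are 22 mm wide; open, the fingers measure 114 mm over their backs; the gripper's body (76 mm by 85 mm) begins 54 mm behind the grasp point. The pads swing forward as they close: fully open they stand 13 mm farther back than shut.
Start: joints at [71.184, 20.094, 94.641, -0, 65.266, -4.847], TCP at [132.734, 533.728, 231.29] pointing down, gripper open.
Joint ranges: [-157.81, 157.81], [-45, 120.19], [0.68, 151.7], [-89.99, 269.99], [4.06, 180], [-164.3, 164.3]. Speed limits (degrees/s): [127.2, 127.2, 159.86, 180, 180, 180].

### API

Orientations are given as a 3x3 rotation matrix whose columns are the frame's x, y, z axes.
In Python, from cell import r, eyes gives the robot as it stands.
- The arm moves only by the tool servo_tool, never from a script. Its argument "steps" is a list of rows, each a list of 3 entries, a list of its own where there are three numbers: the finger opening in m, from 0 to 0.0854, then the shift along the tool's x, y, z in m, then the turn, a rotation vector about the tool's x, y, z in rad. A call has exactly 8 rows; each row shifts and turns the commanded pose from where the row before left it, along the tool's axes as they then stand; what a row does not reach is not made up. A row lasts 1/12 s, in which the tool goes at most 41.7 mm and 7.16 degrees, less where a joint would pass 70% of its speed; a pose out of reach is approached as far as the arm can. A call is refused whole if a number of a shift passes 0.0417 or a number of a turn 0.125, either way. A call with a gripper value outside its range is refused whole. The fingers move at their own pace and stop on an object; "grip_force" is the grip in N (left out, the last holds). Time passes only in rows, so rows that do not move let the fingers close, or fill a call up. It gives the time, the measured TCP pose, the force, the opening and the grip force at its end, in the units of the state.
- r.observe(): the state, without advancing time (a new reading comes with each control period).
- eyes.grab_frame(name): name is "side" or "top" or "wrist"; returns a dict with "img" (480x640x3 uint8, red, green, blue), "K" (3x3 intrinsics, pixels), "k1" (the pictures are not rectified: a ray, as slopes to the right and down, at radius r is drawn at 1 + k1 r^2 times it, then the intrinsics apply), "R" (3x3) and "t" (3): a world point X has camera coordinates R X + t. Camera axes: x right, y down, z forward; pixel columns grow to the right and rows downward; lengths in mm; the calibration is good to about 2 mm. A picture is of the moment at which its call begins. There is no depth.
- r.close_job(): hands the job in; it is judged then, once.
Trained networks look in the newest picture that a camera, given by its name, has taken for a name from the list of things; names that differ only in an ending like _2 or _b are one class to them, and where a whole thing is asked for, a point or a joint stands for the part that bears it (a point fixed in the world has none). Each returns a list of dicts, best first, with "score" (0 to 1); they miss things now and then, are a little off and sometimes report something else, mostly with a low value. They report only what shows in the picture. A call takes as long as a camera call. They do not tell look-alikes from the thing itself.
- eyes.find_in(query, camera): "pixel" ([column, row] in pixels, amid what is visible of it).
The state is a dict: "time": time; "q": joint angles; "qvel": joint speeds; "joint_efforts": joint torques, N m; "eef_pos": TCP position; "eef_rot": TCP orientation; "ft_force": force on the tool from outside, world axes, zero at the start; "wrist_torque": the same for the moment, N m; "finger_gap": opening from 0.0 (shut) to 1.0 (fully open); "grip_force": force on a finger pad.
Only numpy, scipy, OpenCV 4.12 (cv2) and the standard library are available. Lean on these libraries where they do the work, as an engineer would, in place of code of your own. Each camera call takes 0.05 s, during which the arm holds its last target. There are 200 camera calls.

### The job

Put the tracing lamp back together: take the diffuser panel out of the wooden slot block and stand it in the lamp's tray, squarely in front of the lamp head with its foot near the front lip, so that it leans back against the head on its own, and let go of it. Then turn the blue dimmer knob so that its key flat matches the flat of the D-shaped shaft, push it all the way onto the shaft and press it firmly down against the shaft's spring. Finish while the gripper is still holding the knob pressed down, and leave the sharpener, pencil cup and paint tray where they are.

Things in the scene. Friction and masses are not known exactly. Their poses are not given: they have to be found in the camera images.
- lamp: Fixed lamp. Origin on the table under the tray, z up, +x the way it shines (away from the robot, within 15 deg). Grey tray 170 wide (y -85 to 85), floor at z 14. Blue head: x -75 to -20, y -85 to 85, top at z 134. Blue lip on the tray's front: x 30 to 40, top at z 26. The panel's foot goes on the tray floor between x -20 and 30. Grey dimmer deck beside: x -62 to 37, y 85 to 215, top at z 40.
- panel: Loose diffuser panel, white with an orange band along the top and bottom edges: 10 thick (its x), 140 wide (its y), 170 high (its z); 0.15 to 0.3 kg. Origin: centre of its lower edge face. Both faces are alike. It starts upright in the slot block.
- panel_top (a point): Centre of the panel's top edge face, 170 above its origin; axes as the panel's.
- rack: Fixed light-wood slot block, 70 (x) by 110 (y) by 40 high, with one slot along its y, 14 wide and 30 deep (slot floor at z 10), open at both ends. Origin: centre of its underside. The panel stands loosely in the slot.
- knob: Loose blue knob, 0.05-0.1 kg, upright on the table, bore down. Origin: centre of underside. Skirt 56 across, z 0 to 22; on it a grip bar 48 long (x), 14 thick (y), z 22 to 46. White pointer line on the bar's top and end marks +x. Bore from below: 18 deep, 18 across, its key flat on the +x side, 5 from the axis; it fits (1 mm play all round) only if the pointer faces as the shaft's flat does.
- shaft_tip (a point): Centre of the top of the brass-coloured upright D-shaft on the deck; moves with it. z up; +x: the way its flat faces, marked yellow on the black collar (40 across, 6 high). It cannot turn. 16 across, flat 4 from the axis, 24 tall above the collar, tip 70 above the table, top 4 tapered in by 3. Fully home, the knob's origin is 18 below this point.
- dimmer (a joint): How far the spring-loaded shaft is pressed down: 0 (up) to 0.004 m (end stop). It starts to give at about 3 N and takes about 9 N at the stop; it springs back when let go.
- sharpener: Bystander: green pencil sharpener with a steel blade, 44 by 30 by 23 high, loose. Origin: centre of its underside.
- pencil_cup: Bystander: white pencil cup with coloured pencils, 72 across, 95 high, pencils up to 185 high, loose. Origin: centre of its underside.
- paint_tray: Bystander: white watercolour tray, 90 (x) by 210 (y) by 13 high, loose. Origin: centre of its underside.
Mind the look-alikes: they are no part of the job. Of the things that look like the knob, the largest one is meant.

How it is judged:
By the outcome, as a careful person would: the job done as asked, in the order asked, and still so for the second after the job is handed in, while the arm keeps its last pose, push and grip.
It also fails if it takes over 56 s, if anything falls off the work surface, if the arm or the gripper's body presses on something with over 40 N, if the wrist force passes 120 N, or if a joint passes its speed limit or range.

## Working session

There is one attempt and no reset: what is moved stays moved. The work goes in short steps, Python scripts to look and compute and a tool call to move; the robot and the scene stay as the last step left them, time stands still between calls to the robot, and variables do not carry over. Pictures are saved under pics/ and viewed, at most 10 in all, crops included, and the job is handed in when it is done.

Besides the shell and the picture viewer there is one more tool, called after "Call:" as name(argument=value, ...), one argument or row to a line, values as JSON. servo_tool: Moves the arm, as the interface text tells. Its arguments: {"type":"object","properties":{"steps":{"type":"array"},"grip_force":{"type":"number"}},"required":["steps"]}

```bash
ls; mkdir -p pics
python3 - <<'E'
from cell import r, eyes
import cv2, numpy as np
np.set_printoptions(precision=4,suppress=True)
for n in("side","top"):
    f=eyes.grab_frame(n); cv2.imwrite(f"pics/{n}0.png",f["img"][:,:,::-1]); print(n,f["K"],f["k1"],f["R"],f["t"])
    for q in("lamp","panel","rack","knob","shaft_tip","panel_top"):
        print(q,[(np.round(d["pixel"]).tolist(),round(d["score"],2)) for d in eyes.find_in(q,n)][:4])
s=r.observe();print(s,r.grip_depth)
E
```

```text
pics
side [[556.1457   0.     318.0122]
 [  0.     556.1457 236.7124]
 [  0.       0.       1.    ]] -0.15978293137572186 [[ 0.7886 -0.6147  0.0169]
 [-0.4454 -0.5899 -0.6736]
 [ 0.424   0.5237 -0.7389]] [-426.708   313.1819 1111.2652]
lamp [([304.0, 280.0], 0.84)]
panel [([414.0, 365.0], 0.71)]
rack [([393.0, 388.0], 0.94)]
knob [([207.0, 204.0], 0.96), ([175.0, 213.0], 0.56), ([218.0, 225.0], 0.52)]
shaft_tip [([346.0, 194.0], 0.38)]
panel_top []
top [[617.5504   0.     319.816 ]
 [  0.     617.5504 240.4711]
 [  0.       0.       1.    ]] 0.05925452301938574 [[ 0.0097 -1.      0.0002]
 [-0.9843 -0.0096 -0.1762]
 [ 0.1761  0.0015 -0.9844]] [  -2.0756  548.5267 1273.2552]
lamp [([324.0, 268.0], 0.7), ([479.0, 280.0], 0.2)]
panel [([501.0, 272.0], 0.67)]
rack []
knob [([205.0, 301.0], 0.85), ([147.0, 333.0], 0.81), ([167.0, 292.0], 0.66)]
shaft_tip []
panel_top [([502.0, 268.0], 0.72), ([274.0, 163.0], 0.57)]
{'time': 0.7, 'q': array([71.1865, 20.0941, 94.6404,  0.0005, 65.2649, -4.8472]), 'qvel': array([-0.0401,  0.0623,  0.0297,  0.0444,  0.0059, -0.014 ]), 'joint_efforts': array([  0.0013, -50.592 , -29.1627,  -0.    ,   0.0006,   0.    ]), 'eef_pos': array([132.7145, 533.7435, 231.2901]), 'eef_rot': array([[-0.9704,  0.2414, -0.    ],
       [ 0.2414,  0.9704,  0.    ],
       [ 0.    ,  0.    , -1.    ]]), 'ft_force': array([-0.4312, -0.0633, -0.0109]), 'wrist_torque': array([ 0.0256,  0.034 , -0.0154]), 'grip_force': 0.0, 'finger_gap': 0.9970867055058492} 18.700000000000003
```

View pics/side0.png

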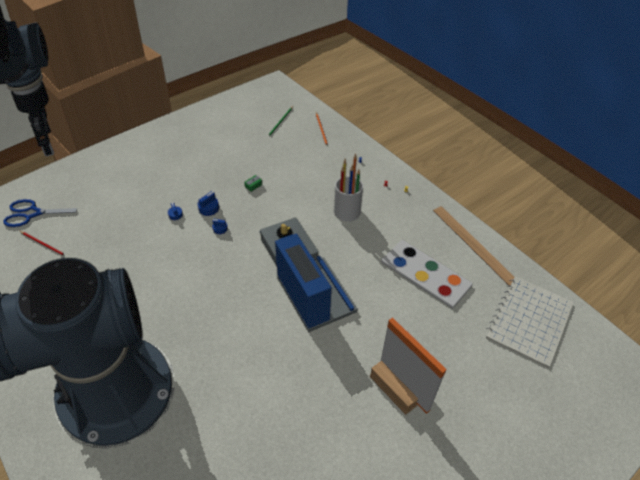

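View pics/top0.png

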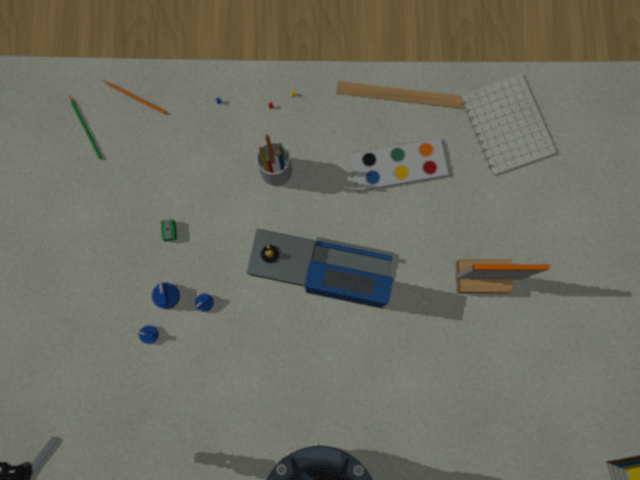

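In the side view, the knob-like things are at (207,204), (175,213) and (220,227). In the top view they are at (166,295), (204,302) and (148,334). The largest is (166,295) top / (207,204) side. The shaft is at top (270,254), the lamp around (340,270), and the panel in the rack at (500,270). I'll confirm this in one enlarged composite.

```bash
cat > h.py <<'E'
import numpy as np, cv2
from cell import r, eyes
np.set_printoptions(precision=2,suppress=True)
def unproj(f,px,z):
    """pixels -> world points on plane z"""
    k=np.array([f["k1"],0,0,0,0.]); px=np.asarray(px,float).reshape(-1,1,2)
    n=cv2.undistortPoints(px,np.array(f["K"]),k,None,None)[:,0]
    R=np.array(f["R"]);t=np.array(f["t"]);C=-R.T@t
    d=np.c_[n,np.ones(len(n))]@R
    return C+d*((z-C[2])/d[:,2])[:,None]
def proj(f,X):
    return cv2.projectPoints(np.asarray(X,float).reshape(-1,1,3),cv2.Rodrigues(np.array(f["R"]))[0],np.array(f["t"],float),np.array(f["K"]),np.array([f["k1"],0,0,0,0.]))[0][:,0]
def st():
    s=r.observe();print("t",s["time"],"pos",s["eef_pos"],"q",s["q"],"F",s["ft_force"],"gap",s["finger_gap"]*85.4,"grip",s["grip_force"]);return s
E
python3 - <<'E'
from h import *
a=cv2.imread("pics/top0.png");b=cv2.imread("pics/side0.png")
c=lambda i,x,y,w:cv2.resize(i[y:y+w*3//4,x:x+w],(400,300),interpolation=cv2.INTER_CUBIC)
cv2.imwrite("pics/c1.png",np.vstack([np.hstack([c(a,130,270,100),c(a,240,220,80)]),np.hstack([c(a,450,230,110),c(b,250,200,80)])]))
E
```

```text
(no output)
```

View pics/c1.png

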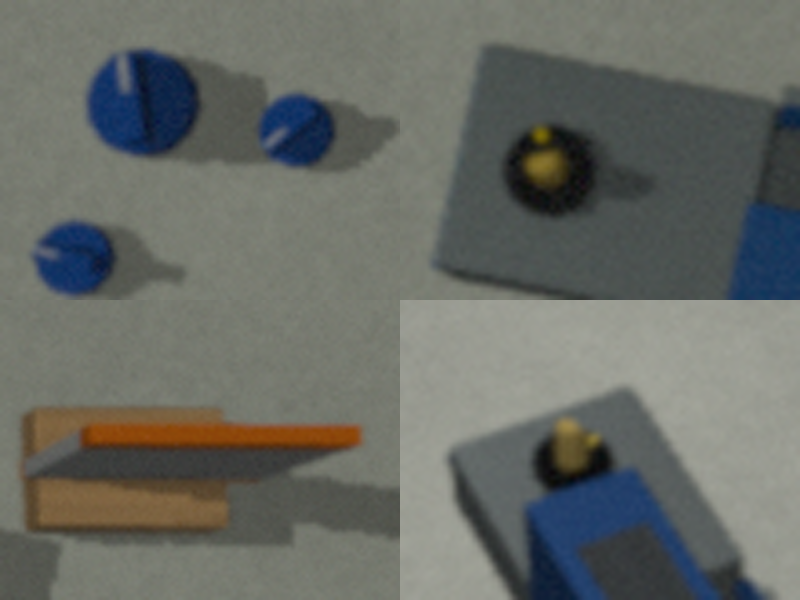

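The largest knob, at top (166,295), has roughly twice the skirt of the other two, so it is the one meant. Its pointer faces roughly +x. The shaft's yellow mark is at top (268,247), with the collar at (270,254). The panel's top edge runs from (473,267) to (549,267).

Run:
```python
from h import *
ft=eyes.grab_frame("top");fs=eyes.grab_frame("side");fw=eyes.grab_frame("wrist")
s=r.observe();Rt=np.array(s["eef_rot"]);p=np.array(s["eef_pos"])
Cw=-np.array(fw["R"]).T@fw["t"];print("wrist cam in tool",Rt.T@(Cw-p),"\n",Rt.T@np.array(fw["R"]).T,fw["K"][0],fw["k1"])
for f in(ft,fs):print("cam",-np.array(f["R"]).T@f["t"])
print("knob",unproj(ft,[[165.75,295.5]],22),unproj(fs,[[207,204]],25))
print("pointer",unproj(ft,[[130+123*.25,270+55*.25],[130+128*.25,270+90*.25]],46))
print("collar",unproj(ft,[[269.9,254]],46),"yellow",unproj(ft,[[268.2,246.6]],46))
print("deck",unproj(ft,[[257,229],[247.4,273.4],[316,240]],40))
def om(f,x0,y0,x1,y1):
    i=f["img"].astype(int);m=((i[:,:,0]>130)&(i[:,:,0]-i[:,:,2]>100)).astype(np.uint8);k=np.zeros_like(m);k[y0:y1,x0:x1]=1;return m*k
for f,b in((ft,(450,250,570,285)),(fs,(370,300,460,390))):
    m=om(f,*b);rc=cv2.boxPoints(cv2.minAreaRect(cv2.findNonZero(m)));print(m.sum(),rc,"\n",unproj(f,rc,180))
i=fs["img"][:,:,::-1];j=ft["img"][:,:,::-1]
c=lambda i,x,y,w:cv2.resize(i[y:y+w*3//4,x:x+w],(400,300),interpolation=cv2.INTER_CUBIC)
cv2.imwrite("pics/c2.png",np.vstack([np.hstack([c(i,360,310,110),c(i,250,210,120)]),np.hstack([c(j,300,225,100),c(j,450,230,110)])]))
```

```text
wrist cam in tool [  77.37   -0.09 -143.41] 
 [[ 0.   -0.95 -0.3 ]
 [ 1.    0.   -0.  ]
 [ 0.   -0.3   0.95]] [354.38   0.   324.86] 0.02186611770061178
cam [ 315.66    1.31 1349.97]
cam [   4.8  -659.47 1039.31]
knob [[430.37 332.05  22.  ]] [[426.24 325.57  25.  ]]
pointer [[452.98 337.92  46.  ]
 [434.55 334.26  46.  ]]
collar [[518.61 109.59  46.  ]] yellow [[534.6  113.61  46.  ]]
deck [[573.93 139.24  40.  ]
 [477.24 157.    40.  ]
 [551.03  11.51  40.  ]]
315 [[475. 264.]
 [547. 264.]
 [547. 268.]
 [475. 268.]] 
 [[ 482.39 -292.91  180.  ]
 [ 483.89 -428.26  180.  ]
 [ 476.24 -427.83  180.  ]
 [ 474.71 -292.64  180.  ]]
317 [[389.25 320.77]
 [392.28 317.65]
 [445.07 368.89]
 [442.05 372.01]] 
 [[ 473.68 -296.29  180.  ]
 [ 482.9  -294.63  180.  ]
 [ 482.94 -431.85  180.  ]
 [ 474.26 -432.82  180.  ]]
```

View pics/c2.png

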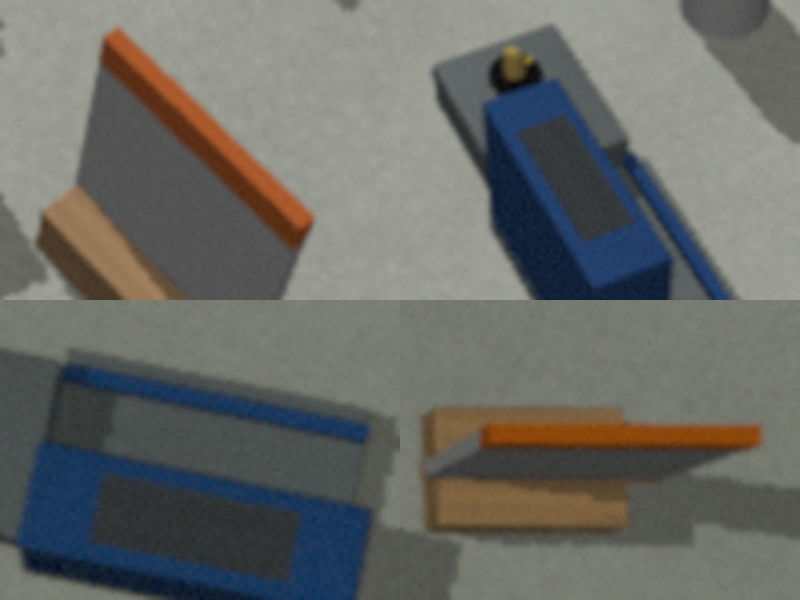

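The panel stands upright in the rack. The lamp's head-top front corners are at (310.5,260.5) and (393,277) in the top view. Next I'll fit the lamp's and rack's poses.

Run:
```python
from h import *
from scipy.optimize import least_squares
ft=eyes.grab_frame("top");fs=eyes.grab_frame("side")
t=lambda u,v:(300+u*.25,225+(v-300)*.25)
T=[((37,215,40),(257,229)),((-62,215,40),(247.4,273.4)),((-20,85,134),t(42,443)),((-20,-85,134),t(372,510)),((-75,85,134),t(21,545)),((40,85,26),t(66,366)),((40,-85,26),t(370,424))]
s=lambda u,v:(250+(u-400)*.3,210+v*.3)
S=[((-75,85,134),s(486,102)),((-20,85,134),s(560,80)),((-20,-85,134),s(670,262)),((-75,-85,134),s(595,288)),((-62,215,40),s(434,68)),((37,215,40),s(556,26))]
def W(p,L):
    c,q=np.cos(p[2]),np.sin(p[2]);L=np.array(L,float);return np.c_[p[0]+c*L[:,0]-q*L[:,1],p[1]+q*L[:,0]+c*L[:,1],L[:,2]]
def res(p,sets):
    return np.concatenate([(proj(f,W(p,[a for a,_ in s]))-[b for _,b in s]).ravel() for f,s in sets])
for sets in ([(ft,T)],[(fs,S)],[(ft,T),(fs,S)]):
    o=least_squares(res,[520,-70,-.18],args=(sets,));print(o.x[:2],np.degrees(o.x[2]),o.fun.reshape(-1,2))
print("rack top corners",unproj(ft,[(458.2,259.9),(458,292.2),(512.6,292.2)],40))
```

```text
[496.54 -64.98] -11.024467840050239 [[ 0.12 -0.02]
 [-0.43  0.2 ]
 [-0.5  -0.53]
 [ 1.17 -0.16]
 [-0.93  1.02]
 [-0.13 -0.82]
 [ 0.73  0.19]]
[496.91 -69.4 ] -11.8501806061007 [[-1.09  0.38]
 [-0.42 -0.9 ]
 [ 1.51  0.08]
 [-0.42  1.68]
 [ 0.21 -1.16]
 [ 0.19 -0.82]]
[496.99 -66.48] -11.261377938196357 [[ 0.98 -0.6 ]
 [ 0.25 -0.43]
 [ 0.25 -0.92]
 [ 1.86 -0.22]
 [-0.28  0.59]
 [ 0.67 -1.16]
 [ 1.46  0.16]
 [-2.05 -0.07]
 [-1.49 -1.5 ]
 [ 1.07 -0.93]
 [-0.71  0.85]
 [-1.15 -1.42]
 [-1.34 -1.32]]
rack top corners [[ 510.79 -292.79   40.  ]
 [ 441.73 -290.22   40.  ]
 [ 443.14 -404.66   40.  ]]
```

```bash
cat >> h.py <<'E'
from scipy.spatial.transform import Rotation as Rn, Slerp
def down(yaw,pitch=0):
    """tool z down, tool y at world angle yaw(deg); pitch: extra tilt about tool x (deg)"""
    a=np.radians(yaw);y=np.array([np.cos(a),np.sin(a),0]);z=np.array([0,0,-1.]);x=np.cross(y,z)
    return np.c_[x,y,z]@Rn.from_euler("x",pitch,degrees=True).as_matrix()
def plan(pos,R,n,start=None):
    """print rows: how far to go, in tool axes, in n equal steps"""
    s=r.observe();p0=np.array(s["eef_pos"]);R0=np.array(s["eef_rot"])
    if start: p0,R0=start
    sl=Slerp([0,1],Rn.from_matrix([R0,R]));p,Rc=p0,R0
    for k in range(1,n+1):
        d=np.round(Rc.T@(p0+(pos-p0)*k/n-p)/1000,4);w=np.round(Rn.from_matrix(Rc.T@sl(k/n).as_matrix()).as_rotvec(),4)
        print(k,d.tolist(),w.tolist());p=p+Rc@(d*1000);Rc=Rc@Rn.from_rotvec(w).as_matrix()
    return p,Rc
E
python3 - <<'E'
from h import *
e=plan(np.array([326,265,231.]),down(40),8)
print();e=plan(np.array([478.5,-355,231.]),down(0),16,e)
E
```

```text
1 [-0.0316, -0.0268, 0.0] [0.0, 0.0, 0.0786]
2 [-0.0335, -0.0242, 0.0001] [0.0, -0.0, 0.0786]
3 [-0.0354, -0.0215, 0.0] [0.0, -0.0, 0.0786]
4 [-0.0369, -0.0186, 0.0001] [0.0, -0.0, 0.0786]
5 [-0.0383, -0.0157, -0.0] [0.0, -0.0, 0.0786]
6 [-0.0394, -0.0127, 0.0] [0.0, -0.0, 0.0787]
7 [-0.0402, -0.0095, 0.0001] [0.0001, -0.0, 0.0786]
8 [-0.0409, -0.0063, 0.0] [-0.0, -0.0, 0.0786]

1 [-0.0358, -0.0176, 0.0] [-0.0, 0.0, 0.0436]
2 [-0.0366, -0.016, 0.0] [-0.0, 0.0, 0.0437]
3 [-0.0372, -0.0145, 0.0] [-0.0, 0.0, 0.0436]
4 [-0.0378, -0.0127, 0.0] [-0.0, 0.0, 0.0436]
5 [-0.0383, -0.0112, 0.0] [-0.0, 0.0, 0.0437]
6 [-0.0388, -0.0094, 0.0] [-0.0, 0.0, 0.0436]
7 [-0.0391, -0.0077, 0.0] [-0.0, 0.0, 0.0436]
8 [-0.0395, -0.0061, 0.0] [-0.0, 0.0, 0.0437]
9 [-0.0396, -0.0042, 0.0] [-0.0, 0.0, 0.0436]
10 [-0.0399, -0.0026, 0.0] [-0.0, 0.0, 0.0436]
11 [-0.0399, -0.0008, 0.0] [-0.0, 0.0, 0.0436]
12 [-0.0399, 0.0009, 0.0] [-0.0, 0.0, 0.0437]
13 [-0.0398, 0.0026, 0.0] [-0.0, 0.0, 0.0436]
14 [-0.0397, 0.0044, 0.0] [-0.0, 0.0, 0.0436]
15 [-0.0394, 0.0062, 0.0] [-0.0, 0.0, 0.0437]
16 [-0.0391, 0.0078, 0.0] [-0.0, 0.0, 0.0436]
```

Call:
servo_tool(
  steps=[
    [0.085,[-0.0316,-0.0268,0],[0,0,0.0786]],
    [0.085,[-0.0335,-0.0242,0],[0,0,0.0786]],
    [0.085,[-0.0354,-0.0215,0],[0,0,0.0786]],
    [0.085,[-0.0369,-0.0186,0],[0,0,0.0786]],
    [0.085,[-0.0383,-0.0157,0],[0,0,0.0786]],
    [0.085,[-0.0394,-0.0127,0],[0,0,0.0786]],
    [0.085,[-0.0402,-0.0095,0],[0,0,0.0786]],
    [0.085,[-0.0409,-0.0063,0],[0,0,0.0786]],
  ],
  grip_force=50,
)

```text
time: 1.62
eef_pos: [326.7, 263.3, 231.6]
eef_rot: [[-0.64, 0.768, 0.001], [0.768, 0.64, 0.0], [-0.0, 0.001, -1.0]]
ft_force: [0.8, 0.6, 0.8]
finger_gap: 0.997
grip_force: 0.0
```

Run:
```python
from h import *
st();f=eyes.grab_frame("wrist");cv2.imwrite("pics/w1.png",f["img"][:,:,::-1])
np.save("w1.npy",{k:f[k] for k in f},allow_pickle=True)
```

```text
t 1.6167 pos [326.7  263.28 231.57] q [ 32.5    6.22 112.59  -0.    61.15  -7.29] F [0.75 0.56 0.76] gap 85.14184204031828 grip 0.0
```

View pics/w1.png

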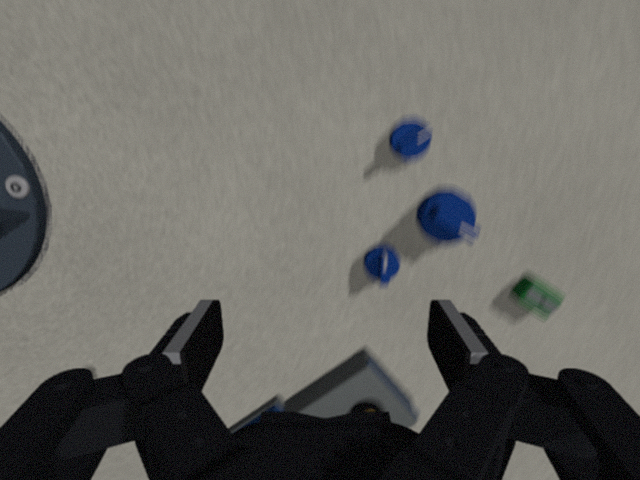

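The wrist view shows the knob at (447,216) with its pointer at about (469,231), and the sharpener at (537,295). I'll carry on to the panel.

Call:
servo_tool(
  steps=[
    [0.085,[-0.0358,-0.0176,0],[0,0,0.0436]],
    [0.085,[-0.0366,-0.016,0],[0,0,0.0437]],
    [0.085,[-0.0372,-0.0145,0],[0,0,0.0436]],
    [0.085,[-0.0378,-0.0127,0],[0,0,0.0436]],
    [0.085,[-0.0383,-0.0112,0],[0,0,0.0437]],
    [0.085,[-0.0388,-0.0094,0],[0,0,0.0436]],
    [0.085,[-0.0391,-0.0077,0],[0,0,0.0436]],
    [0.085,[-0.0395,-0.0061,0],[0,0,0.0437]],
  ],
)

```text
time: 2.33
eef_pos: [402.3, -47.1, 231.6]
eef_rot: [[-0.34, 0.94, 0.001], [0.94, 0.34, -0.0], [-0.0, 0.001, -1.0]]
ft_force: [1.1, 0.9, 0.3]
finger_gap: 0.997
grip_force: 0.0
```

Call:
servo_tool(
  steps=[
    [0.085,[-0.0396,-0.0042,0],[0,0,0.0436]],
    [0.085,[-0.0399,-0.0026,0],[0,0,0.0436]],
    [0.085,[-0.0399,-0.0008,0],[0,0,0.0436]],
    [0.085,[-0.0399,0.0009,0],[0,0,0.0437]],
    [0.085,[-0.0398,0.0026,0],[0,0,0.0436]],
    [0.085,[-0.0397,0.0044,0],[0,0,0.0436]],
    [0.085,[-0.0394,0.0062,0],[0,0,0.0437]],
    [0.085,[-0.0391,0.0078,0],[0,0,0.0436]],
  ],
)

```text
time: 3.0
eef_pos: [478.7, -357.0, 231.2]
eef_rot: [[0.002, 1.0, 0.0], [1.0, -0.002, -0.0], [-0.0, 0.0, -1.0]]
ft_force: [1.2, 0.7, -0.1]
finger_gap: 0.993
grip_force: 0.0
```

Run:
```python
from h import *
st();f=eyes.grab_frame("wrist")
i=f["img"].astype(int);m=((i[:,:,0]>120)&(i[:,:,0]-i[:,:,2]>90)).astype(np.uint8)
n,l,s,c=cv2.connectedComponentsWithStats(m)
for k in range(1,n):
    if s[k,4]>100:
        rc=cv2.boxPoints(cv2.minAreaRect(cv2.findNonZero((l==k).astype(np.uint8))));print(s[k],rc.tolist(),"\n",unproj(f,rc,180))
e=plan(np.array([478.5,-361,154.]),down(0),8)
```

```text
t 3.0 pos [ 478.7  -357.03  231.25] q [-41.18  25.    87.36   0.    67.63 -41.06] F [ 1.2   0.68 -0.14] gap 84.78055869265371 grip 0.0
[578   0  34  17 428] [[578.0, 0.0], [611.0, 0.0], [611.0, 16.0], [578.0, 16.0]] 
 [[ 596.8  -225.98  180.  ]
 [ 611.93 -226.28  180.  ]
 [ 613.61 -232.76  180.  ]
 [ 598.29 -232.47  180.  ]]
[623  60  17  26 325] [[623.0, 60.0], [639.0, 60.0], [639.0, 85.0], [623.0, 85.0]] 
 [[ 624.13 -251.58  180.  ]
 [ 631.75 -251.72  180.  ]
 [ 634.86 -262.96  180.  ]
 [ 627.08 -262.83  180.  ]]
[ 317  153   19  217 3500] [[317.0, 153.0], [335.0, 153.0], [335.0, 369.0], [317.0, 369.0]] 
 [[ 473.93 -294.97  180.  ]
 [ 483.57 -294.99  180.  ]
 [ 484.45 -432.41  180.  ]
 [ 472.74 -432.39  180.  ]]
1 [0.0002, -0.0001, 0.0096] [0.0001, 0.0003, -0.001]
2 [0.0003, -0.0002, 0.0096] [0.0001, 0.0003, -0.0009]
3 [0.0002, -0.0001, 0.0096] [0.0002, 0.0004, -0.001]
4 [0.0002, -0.0001, 0.0096] [0.0001, 0.0003, -0.001]
5 [0.0002, -0.0002, 0.0096] [0.0001, 0.0003, -0.0009]
6 [0.0002, -0.0001, 0.0096] [0.0001, 0.0003, -0.001]
7 [0.0002, -0.0001, 0.0096] [0.0001, 0.0004, -0.001]
8 [0.0002, -0.0001, 0.0096] [0.0002, 0.0003, -0.0009]
```

Call:
servo_tool(
  steps=[
    [0.085,[-0.0008,0,0.0099],[0,0,0]],
    [0.085,[-0.0008,0,0.0099],[0,0,0]],
    [0.085,[-0.0008,0,0.0099],[0,0,0]],
    [0.085,[-0.0008,0,0.0099],[0,0,0]],
    [0.085,[-0.0008,0,0.0099],[0,0,0]],
    [0.06,[-0.0008,0,0.0099],[0,0,0]],
    [0.05,[-0.0008,0,0.0099],[0,0,0]],
    [0.03,[-0.0008,0,0.0099],[0,0,0]],
  ],
)

```text
time: 3.72
eef_pos: [478.6, -361.2, 151.1]
eef_rot: [[-0.0, 1.0, -0.0], [1.0, 0.0, 0.0], [0.0, -0.0, -1.0]]
ft_force: [0.6, -0.7, -0.6]
finger_gap: 0.601
grip_force: 0.0
```

Call:
servo_tool(
  steps=[
    [0.0,[0,0,0],[0,0,0]],
    [0.0,[0,0,0],[0,0,0]],
    [0.0,[0,0,0],[0,0,0]],
    [0.0,[0,0,0],[0,0,0]],
    [0.0,[0,0,0],[0,0,0]],
    [0.0,[0,0,0],[0,0,0]],
    [0.0,[0,0,-0.003],[0,0,0]],
    [0.0,[0,0,-0.006],[0,0,0]],
  ],
)

```text
time: 4.38
eef_pos: [478.1, -360.9, 160.6]
eef_rot: [[-0.0, 1.0, -0.001], [1.0, 0.0, 0.001], [0.001, -0.001, -1.0]]
ft_force: [0.5, 0.4, -2.2]
finger_gap: 0.11
grip_force: 50.1
```

```bash
cat >> h.py <<'E'
LP=np.array([497,-66.5,0]);LY=-11.2
def L2W(v):
    return LP+Rn.from_euler("z",LY,degrees=True).apply(v)
E
python3 - <<'E'
from h import *
st();R=down(LY,-15.5)
T=L2W([-15.9,2,151.2]);print(T)
e=plan(np.array([500,-365,212.]),R,8);print()
H=L2W([-12,2,196]);print(H)
e=plan(H,R,8,e);print();e=plan(L2W([-15.9,2,158]),R,8,e)
E
```

```text
t 4.3833 pos [ 478.12 -360.95  160.62] q [-41.5   29.62  90.8    0.    59.68 -41.51] F [ 0.54  0.37 -2.15] gap 9.403098179256396 grip 50.051236152648926
[481.79 -61.45 151.2 ]
1 [-0.0005, 0.0027, -0.0064] [-0.0339, -0.0034, 0.0243]
2 [-0.0004, 0.003, -0.0064] [-0.0339, -0.0035, 0.0243]
3 [-0.0004, 0.0032, -0.0062] [-0.0339, -0.0034, 0.0242]
4 [-0.0004, 0.0034, -0.0061] [-0.0339, -0.0035, 0.0243]
5 [-0.0003, 0.0036, -0.006] [-0.0339, -0.0034, 0.0243]
6 [-0.0002, 0.0038, -0.0059] [-0.0339, -0.0035, 0.0243]
7 [-0.0001, 0.004, -0.0057] [-0.0338, -0.0034, 0.0242]
8 [-0.0001, 0.0042, -0.0056] [-0.0339, -0.0035, 0.0243]

[485.62 -62.21 196.  ]
1 [0.0368, -0.0093, -0.0005] [-0.0, 0.0, 0.0]
2 [0.0368, -0.0093, -0.0005] [-0.0, 0.0, 0.0]
3 [0.0368, -0.0094, -0.0005] [-0.0, 0.0, 0.0]
4 [0.0367, -0.0093, -0.0005] [-0.0, 0.0, 0.0]
5 [0.0368, -0.0093, -0.0005] [-0.0, 0.0, 0.0]
6 [0.0368, -0.0093, -0.0005] [-0.0, 0.0, 0.0]
7 [0.0368, -0.0093, -0.0005] [-0.0, 0.0, 0.0]
8 [0.0368, -0.0093, -0.0006] [-0.0, 0.0, 0.0]

1 [-0.0, -0.0017, 0.0045] [-0.0, 0.0, 0.0]
2 [-0.0, -0.0018, 0.0044] [-0.0, 0.0, 0.0]
3 [-0.0, -0.0017, 0.0045] [-0.0, 0.0, 0.0]
4 [-0.0, -0.0018, 0.0044] [-0.0, 0.0, 0.0]
5 [-0.0, -0.0017, 0.0045] [-0.0, 0.0, 0.0]
6 [-0.0, -0.0018, 0.0044] [-0.0, 0.0, 0.0]
7 [-0.0, -0.0017, 0.0045] [-0.0, 0.0, 0.0]
8 [-0.0, -0.0018, 0.0044] [-0.0, 0.0, 0.0]
```

Call:
servo_tool(
  steps=[
    [0.0,[0,0,-0.014],[0,0,0]],
    [0.0,[0,0,-0.014],[0,0,0]],
    [0.0,[0,0,-0.014],[0,0,0]],
    [0.0,[0,0.004,-0.005],[-0.0542,-0.0055,0.0388]],
    [0.0,[0,0.004,-0.003],[-0.0542,-0.0055,0.0388]],
    [0.0,[0,0.004,-0.002],[-0.0542,-0.0055,0.0388]],
    [0.0,[0,0.004,0],[-0.0542,-0.0055,0.0388]],
    [0.0,[0,0.004,0],[-0.0542,-0.0055,0.0388]],
  ],
)

```text
time: 5.05
eef_pos: [498.0, -362.8, 215.9]
eef_rot: [[0.196, 0.944, 0.266], [0.981, -0.188, -0.054], [-0.001, 0.271, -0.963]]
ft_force: [-0.1, 0.4, -2.2]
finger_gap: 0.103
grip_force: 50.1
```

Run:
```python
from h import *
st();R=down(LY,-15.5)
e=plan(L2W([-12,2,196]),R,10)
f=eyes.grab_frame("side");cv2.imwrite("pics/s2.png",f["img"][:,:,::-1])
```

```text
t 5.05 pos [ 497.96 -362.81  215.86] q [-44.02  21.85  95.94  11.08  49.39 -39.01] F [-0.1   0.4  -2.21] gap 8.758340311034083 grip 50.10638415813446
1 [0.0292, -0.0074, -0.0] [0.0004, 0.0001, -0.0001]
2 [0.0293, -0.0073, -0.0001] [0.0004, 0.0001, -0.0002]
3 [0.0292, -0.0074, 0.0] [0.0004, 0.0002, -0.0001]
4 [0.0293, -0.0073, 0.0] [0.0004, 0.0001, -0.0002]
5 [0.0292, -0.0074, -0.0] [0.0004, 0.0001, -0.0001]
6 [0.0292, -0.0073, -0.0] [0.0004, 0.0001, -0.0001]
7 [0.0293, -0.0074, -0.0] [0.0004, 0.0001, -0.0002]
8 [0.0292, -0.0073, 0.0] [0.0004, 0.0001, -0.0001]
9 [0.0293, -0.0073, 0.0] [0.0004, 0.0002, -0.0002]
10 [0.0292, -0.0074, 0.0] [0.0004, 0.0001, -0.0001]
```

Call:
servo_tool(
  steps=[
    [0.0,[0.0365,-0.0092,0],[0,0,0]],
    [0.0,[0.0365,-0.0092,0],[0,0,0]],
    [0.0,[0.0365,-0.0092,0],[0,0,0]],
    [0.0,[0.0365,-0.0092,0],[0,0,0]],
    [0.0,[0.0365,-0.0092,0],[0,0,0]],
    [0.0,[0.0365,-0.0092,0],[0,0,0]],
    [0.0,[0.0365,-0.0092,0],[0,0,0]],
    [0.0,[0.0365,-0.0092,0],[0,0,0]],
  ],
)

```text
time: 5.77
eef_pos: [484.5, -61.0, 195.5]
eef_rot: [[0.193, 0.945, 0.262], [0.981, -0.186, -0.053], [-0.002, 0.268, -0.963]]
ft_force: [1.3, 0.2, -3.4]
finger_gap: 0.107
grip_force: 50.1
```

Run:
```python
from h import *
st();R=down(LY,-15.5)
e=plan(L2W([-15.9,2,157]),R,8)
a=[]
for n,(x,y) in (("side",(240,160)),("top",(260,200))):
    f=eyes.grab_frame(n);i=f["img"][y:y+150,x:x+160,::-1];a.append(cv2.resize(i,(400,375),interpolation=cv2.INTER_CUBIC))
cv2.imwrite("pics/c3.png",np.hstack(a))
```

```text
t 5.7667 pos [484.46 -61.04 195.5 ] q [-12.84   9.79 115.85   0.58  38.83  -2.11] F [ 1.29  0.25 -3.42] gap 9.17379719360841 grip 50.111244320869446
1 [-0.0001, -0.0016, 0.0046] [0.0001, 0.0002, 0.0002]
2 [-0.0001, -0.0016, 0.0045] [0.0001, 0.0001, 0.0001]
3 [-0.0001, -0.0016, 0.0046] [0.0, 0.0002, 0.0002]
4 [-0.0001, -0.0016, 0.0045] [0.0001, 0.0002, 0.0002]
5 [-0.0001, -0.0016, 0.0046] [0.0001, 0.0001, 0.0001]
6 [-0.0002, -0.0016, 0.0045] [0.0001, 0.0002, 0.0002]
7 [-0.0001, -0.0016, 0.0046] [0.0, 0.0002, 0.0001]
8 [-0.0001, -0.0015, 0.0045] [0.0001, 0.0002, 0.0002]
```

View pics/c3.png

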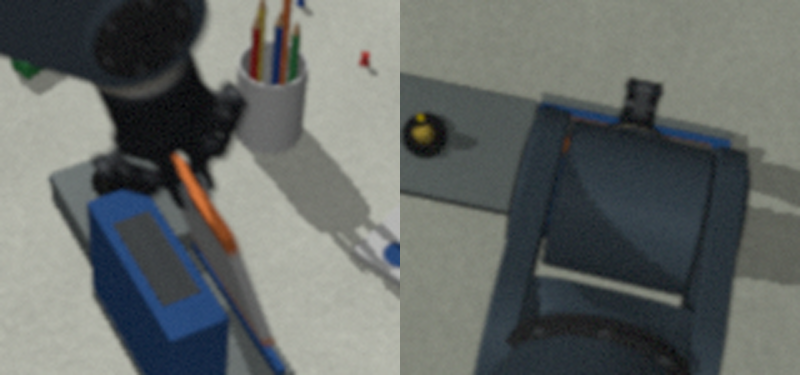

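The panel hangs between head and lip, parallel to both. The pencil cup is clear. Lowering it now.

Call:
servo_tool(
  steps=[
    [0.0,[-0.0001,-0.0016,0.0046],[0,0,0]],
    [0.0,[-0.0001,-0.0016,0.0046],[0,0,0]],
    [0.0,[-0.0001,-0.0016,0.0046],[0,0,0]],
    [0.0,[-0.0001,-0.0016,0.0046],[0,0,0]],
    [0.0,[-0.0001,-0.0016,0.0046],[0,0,0]],
    [0.0,[-0.0001,-0.0016,0.0046],[0,0,0]],
    [0.0,[-0.0001,-0.0016,0.0046],[0,0,0]],
    [0.0,[-0.0001,-0.0016,0.0046],[0,0,0]],
  ],
)

```text
time: 6.53
eef_pos: [482.4, -63.2, 155.7]
eef_rot: [[0.194, 0.945, 0.263], [0.981, -0.187, -0.053], [-0.001, 0.268, -0.963]]
ft_force: [-0.2, -0.2, -3.2]
finger_gap: 0.108
grip_force: 50.1
```

Call:
servo_tool(
  steps=[
    [0.0,[0,-0.0002,0.001],[0,0,0]],
    [0.0,[0,-0.0002,0.001],[0,0,0]],
    [0.0,[0,-0.0002,0.001],[0,0,0]],
    [0.0,[0,-0.0002,0.001],[0,0,0]],
    [0.0,[0,0,0],[0,0,0]],
    [0.0,[0,0,0],[0,0,0]],
    [0.0,[0,0,0],[0,0,0]],
    [0.0,[0,0,0],[0,0,0]],
  ],
)

```text
time: 7.2
eef_pos: [483.1, -63.1, 152.7]
eef_rot: [[0.194, 0.945, 0.264], [0.981, -0.186, -0.053], [-0.001, 0.27, -0.963]]
ft_force: [-2.7, 2.4, 6.0]
finger_gap: 0.108
grip_force: 51.4
```

Call:
servo_tool(
  steps=[
    [0.012,[0,0,0],[0,0,0]],
    [0.016,[0,0,0],[0,0,0]],
    [0.02,[0,0,0],[0,0,0]],
    [0.025,[0,0,0],[0,0,0]],
    [0.03,[0,0,0],[0,0,0]],
    [0.035,[0,0,0],[0,0,0]],
    [0.035,[0,0,0],[0,0,0]],
    [0.035,[0,0,0],[0,0,0]],
  ],
)

```text
time: 7.87
eef_pos: [482.8, -63.1, 152.3]
eef_rot: [[0.194, 0.945, 0.263], [0.981, -0.187, -0.053], [-0.001, 0.269, -0.963]]
ft_force: [0.0, 0.4, -1.4]
finger_gap: 0.41
grip_force: 0.0
```

Call:
servo_tool(
  steps=[
    [0.035,[0,0,-0.004],[0,0,0]],
    [0.035,[0,0,-0.008],[0,0,0]],
    [0.035,[0,0,-0.012],[0,0,0]],
    [0.035,[0,0,-0.016],[0,0,0]],
    [0.035,[0,0,-0.016],[0,0,0]],
    [0.035,[0,0,-0.016],[0,0,0]],
    [0.035,[0,0,-0.016],[0,0,0]],
    [0.035,[0,0,-0.016],[0,0,0]],
  ],
)

```text
time: 8.53
eef_pos: [454.9, -57.4, 253.9]
eef_rot: [[0.194, 0.945, 0.264], [0.981, -0.187, -0.053], [-0.001, 0.269, -0.963]]
ft_force: [-0.0, 0.2, 0.9]
finger_gap: 0.414
grip_force: 0.0
```

Run:
```python
from h import *
st()
# next: hover over the knob; bar runs along pointer, fingers close across it
for ya in (100,):
    e=plan(np.array([430,331,180.]),down(ya),16)
```

```text
t 8.5333 pos [454.91 -57.44 253.93] q [-13.32   1.66 115.61   0.71  47.12  -2.55] F [-0.02  0.15  0.88] gap 35.35113016590884 grip 0.0
1 [0.0235, -0.0072, 0.0027] [0.0113, 0.0166, -0.1204]
2 [0.0242, -0.0044, 0.0033] [0.0112, 0.0165, -0.1204]
3 [0.0244, -0.0013, 0.0036] [0.0113, 0.0166, -0.1204]
4 [0.0244, 0.0016, 0.004] [0.0112, 0.0165, -0.1205]
5 [0.024, 0.0046, 0.0045] [0.0113, 0.0166, -0.1204]
6 [0.0231, 0.0074, 0.0047] [0.0112, 0.0165, -0.1204]
7 [0.022, 0.0103, 0.005] [0.0113, 0.0166, -0.1204]
8 [0.0205, 0.0128, 0.0052] [0.0112, 0.0166, -0.1204]
9 [0.0187, 0.0153, 0.0054] [0.0113, 0.0165, -0.1204]
10 [0.0166, 0.0175, 0.0055] [0.0112, 0.0166, -0.1204]
11 [0.0144, 0.0194, 0.0056] [0.0113, 0.0165, -0.1205]
12 [0.0118, 0.0211, 0.0055] [0.0112, 0.0166, -0.1204]
13 [0.0091, 0.0223, 0.0055] [0.0113, 0.0166, -0.1204]
14 [0.0062, 0.0234, 0.0054] [0.0112, 0.0165, -0.1204]
15 [0.0033, 0.024, 0.0051] [0.0113, 0.0166, -0.1204]
16 [0.0004, 0.0243, 0.0049] [0.0112, 0.0165, -0.1204]
```

Call:
servo_tool(
  steps=[
    [0.06,[0.0235,-0.0072,0.0027],[0.0113,0.0166,-0.1204]],
    [0.06,[0.0242,-0.0044,0.0033],[0.0112,0.0165,-0.1204]],
    [0.06,[0.0244,-0.0013,0.0036],[0.0113,0.0166,-0.1204]],
    [0.06,[0.0244,0.0016,0.004],[0.0112,0.0165,-0.1205]],
    [0.06,[0.024,0.0046,0.0045],[0.0113,0.0166,-0.1204]],
    [0.06,[0.0231,0.0074,0.0047],[0.0112,0.0165,-0.1204]],
    [0.06,[0.022,0.0103,0.005],[0.0113,0.0166,-0.1204]],
    [0.06,[0.0205,0.0128,0.0052],[0.0112,0.0166,-0.1204]],
  ],
)

```text
time: 9.2
eef_pos: [442.5, 137.8, 216.2]
eef_rot: [[-0.702, 0.697, 0.146], [0.708, 0.705, 0.044], [-0.072, 0.135, -0.988]]
ft_force: [1.0, 0.8, -0.4]
finger_gap: 0.698
grip_force: 0.0
```

Run:
```python
from h import *
st()
a=[]
for n,(x,y) in (("side",(240,160)),("top",(260,200))):
    f=eyes.grab_frame(n);i=f["img"][y:y+150,x:x+160,::-1];a.append(cv2.resize(i,(400,375),interpolation=cv2.INTER_CUBIC))
f=eyes.grab_frame("wrist");np.save("w2.npy",f,allow_pickle=True)
cv2.imwrite("pics/c4.png",np.vstack([np.hstack(a)]))
cv2.imwrite("pics/w2.png",f["img"][:,:,::-1])
```

```text
t 9.2 pos [442.53 137.83 216.15] q [ 11.03   8.05 113.42   1.16  49.78 -34.68] F [ 0.97  0.76 -0.44] gap 59.649674585026126 grip 0.0
```

View pics/c4.png

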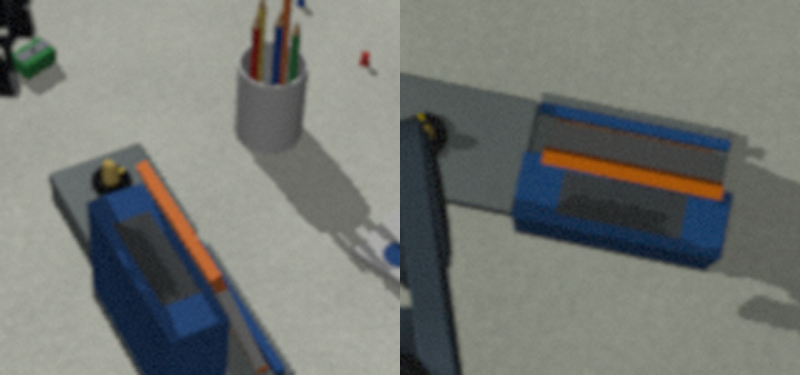

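The panel leans on the head, square to it, with its foot by the lip. On to the knob.

Call:
servo_tool(
  steps=[
    [0.06,[0.0187,0.0153,0.0054],[0.0113,0.0165,-0.1204]],
    [0.06,[0.0166,0.0175,0.0055],[0.0112,0.0166,-0.1204]],
    [0.06,[0.0144,0.0194,0.0056],[0.0113,0.0165,-0.1205]],
    [0.06,[0.0118,0.0211,0.0055],[0.0112,0.0166,-0.1204]],
    [0.06,[0.0091,0.0223,0.0055],[0.0113,0.0166,-0.1204]],
    [0.06,[0.0062,0.0234,0.0054],[0.0112,0.0165,-0.1204]],
    [0.06,[0.0033,0.024,0.0051],[0.0113,0.0166,-0.1204]],
    [0.06,[0.0004,0.0243,0.0049],[0.0112,0.0165,-0.1204]],
  ],
)

```text
time: 10.02
eef_pos: [430.7, 331.3, 179.2]
eef_rot: [[-0.984, -0.177, -0.0], [-0.177, 0.984, -0.0], [0.0, 0.0, -1.0]]
ft_force: [1.3, -0.3, -0.6]
finger_gap: 0.704
grip_force: 0.0
```

Run:
```python
from h import *
s=st();print(s["eef_rot"])
ft=eyes.grab_frame("top");fs=eyes.grab_frame("side")
P=unproj(ft,[(260+(u-400)*.4,200+v*.4) for u,v in((541,150),(541,164),(723,185),(724,199))],176)
print("panel top in lamp frame",(P-LP)@Rn.from_euler("z",LY,degrees=True).as_matrix())
f=eyes.grab_frame("wrist");np.save("w3.npy",f,allow_pickle=True)
e=proj(f,[[430.4,331.5,30]])[0];print("knob px",e)
x,y=np.clip((e-[120,90]).astype(int),0,[400,300]);print(x,y)
A=cv2.resize(f["img"][y:y+180,x:x+240,::-1],(800,600),interpolation=cv2.INTER_CUBIC)
cv2.imwrite("pics/c5.png",A)
```

```text
t 10.0167 pos [430.68 331.29 179.15] q [ 32.65  22.89  98.63   0.01  58.51 -67.53] F [ 1.28 -0.32 -0.58] gap 60.098220004460046 grip 0.0
[[-0.98 -0.18 -0.  ]
 [-0.18  0.98 -0.  ]
 [ 0.    0.   -1.  ]]
panel top in lamp frame [[-23.95  72.49 176.  ]
 [-34.57  70.27 176.  ]
 [-22.02 -69.24 176.  ]
 [-32.43 -71.96 176.  ]]
knob px [323.34 219.55]
203 129
```

View pics/c5.png

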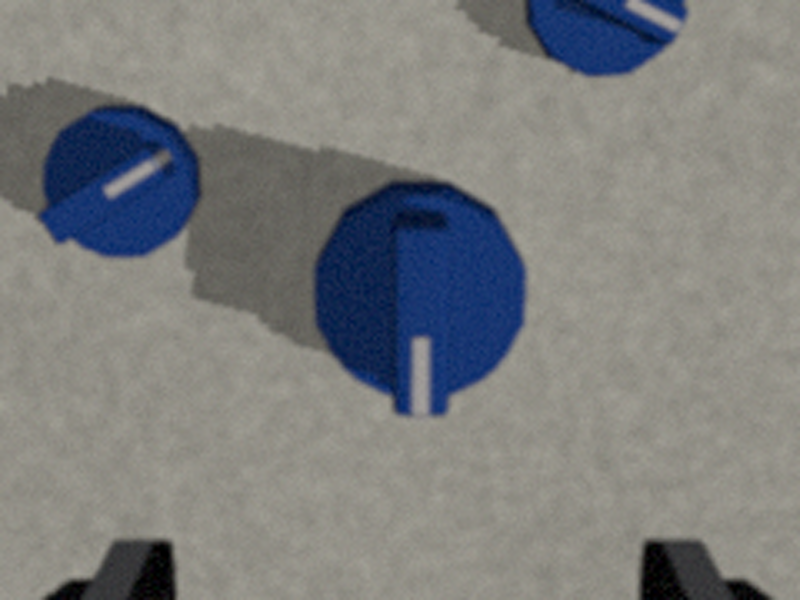

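The knob's pointer runs straight down the wrist image at about (329,231) to (329,253). The skirt centre is at (329,216). The panel is centred within about 1 mm. Next I'll measure the knob and the shaft's mark more precisely.

Run:
```python
from h import *
f3=np.load("w3.npy",allow_pickle=True).item();f2=np.load("w2.npy",allow_pickle=True).item()
p=unproj(f3,[(329.3,231),(329.3,247)],46);print("pointer",p,np.degrees(np.arctan2(*(p[1]-p[0])[1::-1])))
i=f3["img"].astype(int);m=((i[:,:,2]-i[:,:,0]>50)).astype(np.uint8);n,l,s,c=cv2.connectedComponentsWithStats(m)
for k in range(1,n):
    if s[k,4]>300: print(s[k],c[k])
print("knob",unproj(f3,[(329.3,216)],22))
ft=eyes.grab_frame("top");fs=eyes.grab_frame("side");a=[]
for f in(f3,f2,ft,fs):
    e=proj(f,[[519,110,55]])[0];print(e)
    w=60;x=int(np.clip(e[0]-w/2,0,640-w));y=int(np.clip(e[1]-22,0,480-45));print(x,y)
    a.append(cv2.resize(f["img"][y:y+45,x:x+60,::-1],(400,300),interpolation=cv2.INTER_CUBIC))
cv2.imwrite("pics/c6.png",np.vstack([np.hstack(a[:2]),np.hstack(a[2:])]))
```

```text
pointer [[434.84 337.28  46.  ]
 [448.37 339.78  46.  ]] 10.45090369878256
[ 362  104   47   47 1615] [384.22 126.67]
[ 215  162   47   44 1496] [238.07 183.82]
[ 298  185   62   68 2949] [328.89 216.53]
knob [[428.41 336.39  22.  ]]
[ 35.57 284.17]
5 262
[337.15 277.32]
307 255
[269.37 253.16]
239 231
[283.34 228.51]
253 206
```

View pics/c6.png

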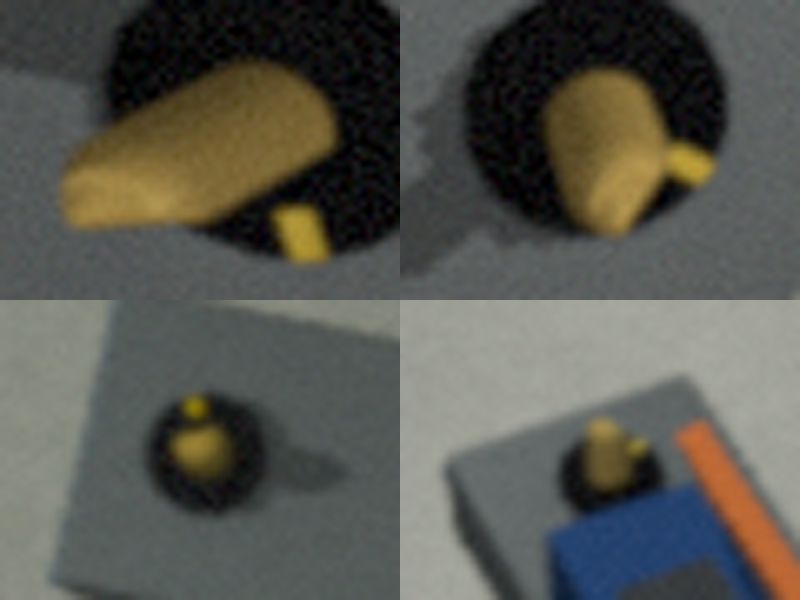

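Run:
```python
from h import *
f3=np.load("w3.npy",allow_pickle=True).item();f2=np.load("w2.npy",allow_pickle=True).item()
ft=eyes.grab_frame("top")
ang=lambda p:np.degrees(np.arctan2(*(p[1]-p[0])[1::-1]))
d=[("w2",f2,307,255,400,0,.15),("w3",f3,5,262,0,0,.15),("top",ft,239,231,0,300,.15)]
def U(k,pts,z):
    _,f,x,y,u0,v0,s=d[k];return unproj(f,[(x+(u-u0)*s,y+(v-v0)*s) for u,v in pts],z)
for nm,p in (("w2 cen-yel",U(0,[(595,108),(690,163)],46)),("w2 strip",U(0,[(672,152),(708,173)],46)),("w3 strip",U(1,[(292,206),(311,261)],46)),("top cen-yel",U(2,[(207,453),(196,407)],46))):
    print(nm,p,ang(p))
# shaft tip top face centres
print("tip w2",U(0,[(607,210)],70),"tip w3",U(1,[(112,205)],70),"tip top",U(2,[(200,445)],70))
# automatic: fit circle to collar mask in w2: black (z46) 
for k,f in((0,f2),(1,f3)):
    i=f["img"].astype(int);e=proj(f,[[519,110,46]])[0]
    Y,X=np.mgrid[:480,:640];near=np.hypot(X-e[0],Y-e[1])<35
    yel=near&(i[:,:,0]>110)&(i[:,:,1]>80)&(i[:,:,2]<60)
    n,l,s,c=cv2.connectedComponentsWithStats(yel.astype(np.uint8))
    print(d[k][0],[(s[j,4],c[j]) for j in range(1,n) if s[j,4]>8])
    m=near&((i.sum(2)<75)|(i[:,:,0]-i[:,:,2]>35));h=cv2.convexHull(cv2.findNonZero(m.astype(np.uint8)))[:,0]
    P=unproj(f,h,46);r_=np.hypot(*(P[:,:2]-[519,110]).T);print(np.c_[P[:,:2],r_][::3])
```

```text
w2 cen-yel [[518.05 111.77  46.  ]
 [535.49 114.93  46.  ]] 10.256259256214792
w2 strip [[532.07 114.39  46.  ]
 [538.8  115.59  46.  ]] 10.083922398870325
w3 strip [[530.96 113.25  46.  ]
 [538.5  115.25  46.  ]] 14.839679285543472
top cen-yel [[518.72 109.27  46.  ]
 [533.63 113.16  46.  ]] 14.617823631394469
tip w2 [[518.83 107.83  70.  ]] tip w3 [[518.96 111.19  70.  ]] tip top [[517.51 109.54  70.  ]]
w2 [(np.int32(88), array([338.41, 273.97])), (np.int32(26), array([349.58, 279.04]))]
[[534.51 120.68  18.83]
 [535.3  100.43  18.9 ]
 [522.95  92.72  17.73]
 [512.11  93.65  17.74]
 [499.04 105.34  20.5 ]
 [498.84 115.11  20.8 ]
 [511.88 129.62  20.87]
 [524.86 128.28  19.2 ]]
w3 [(np.int32(242), array([ 39.9 , 284.75])), (np.int32(41), array([ 49.73, 296.73]))]
[[518.28 132.41  22.42]
 [530.81 125.57  19.54]
 [538.45 114.72  20.01]
 [535.96  85.1   30.13]
 [508.41  94.79  18.53]
 [500.67 103.04  19.6 ]
 [498.01 117.99  22.46]
 [503.42 128.03  23.83]]
```

Run:
```python
from h import *
e=plan(np.array([428.7,335.8,60]),down(100.4),8)
e=plan(np.array([428.7,335.8,25]),down(100.4),4,e)
```

```text
1 [0.0001, 0.0008, 0.0149] [0.0, -0.0, -0.0013]
2 [0.0001, 0.0007, 0.0149] [0.0001, -0.0, -0.0013]
3 [0.0001, 0.0008, 0.0149] [0.0, -0.0, -0.0013]
4 [0.0001, 0.0008, 0.0148] [0.0001, -0.0, -0.0013]
5 [0.0001, 0.0007, 0.0149] [0.0, -0.0001, -0.0012]
6 [0.0001, 0.0008, 0.0149] [0.0001, 0.0, -0.0013]
7 [0.0001, 0.0008, 0.0149] [0.0, 0.0, -0.0013]
8 [0.0001, 0.0008, 0.0149] [0.0001, 0.0, -0.0013]
1 [0.0, -0.0, 0.0087] [-0.0, 0.0, -0.0]
2 [0.0, -0.0, 0.0088] [-0.0, 0.0, -0.0]
3 [0.0, -0.0, 0.0087] [-0.0, 0.0, -0.0]
4 [0.0, -0.0, 0.0088] [-0.0, 0.0, -0.0]
```

Call:
servo_tool(
  steps=[
    [0.045,[0.0001,0.0008,0.0149],[0,0,-0.0013]],
    [0.045,[0.0001,0.0008,0.0149],[0,0,-0.0013]],
    [0.045,[0.0001,0.0008,0.0149],[0,0,-0.0013]],
    [0.045,[0.0001,0.0008,0.0149],[0,0,-0.0013]],
    [0.045,[0.0001,0.0008,0.0149],[0,0,-0.0013]],
    [0.045,[0.0001,0.0008,0.0149],[0,0,-0.0013]],
    [0.045,[0.0001,0.0008,0.0149],[0,0,-0.0013]],
    [0.045,[0.0001,0.0008,0.0149],[0,0,-0.0013]],
  ],
)

```text
time: 10.98
eef_pos: [428.9, 336.1, 59.4]
eef_rot: [[-0.984, -0.181, 0.0], [-0.181, 0.984, 0.001], [-0.0, 0.001, -1.0]]
ft_force: [-0.7, 1.1, -0.7]
finger_gap: 0.526
grip_force: 0.0
```

Call:
servo_tool(
  steps=[
    [0.045,[0,0,0.0088],[0,0,0]],
    [0.045,[0,0,0.0088],[0,0,0]],
    [0.045,[0,0,0.0088],[0,0,0]],
    [0.045,[0,0,0.0068],[0,0,0]],
    [0.045,[0,0,0.002],[0,0,0]],
    [0.045,[0,0,0],[0,0,0]],
    [0.045,[0,0,0],[0,0,0]],
    [0.045,[0,0,0],[0,0,0]],
  ],
)

```text
time: 11.65
eef_pos: [428.6, 337.3, 24.7]
eef_rot: [[-0.983, -0.184, 0.0], [-0.184, 0.983, 0.001], [-0.0, 0.001, -1.0]]
ft_force: [-0.4, -0.2, -0.2]
finger_gap: 0.529
grip_force: 0.0
```

Call:
servo_tool(
  steps=[
    [0.03,[0,0,0],[0,0,0]],
    [0.025,[0,0,0],[0,0,0]],
    [0.02,[0,0,0],[0,0,0]],
    [0.01,[0,0,0],[0,0,0]],
    [0.0,[0,0,0],[0,0,0]],
    [0.0,[0,0,0],[0,0,0]],
    [0.0,[0,0,0],[0,0,0]],
    [0.0,[0,0,0],[0,0,0]],
  ],
  grip_force=70,
)

```text
time: 12.32
eef_pos: [428.6, 337.3, 24.6]
eef_rot: [[-0.983, -0.184, -0.0], [-0.184, 0.983, 0.001], [-0.0, 0.001, -1.0]]
ft_force: [-1.2, -0.7, 6.2]
finger_gap: 0.146
grip_force: 69.0
```

Run:
```python
from h import *
s=st();f=eyes.grab_frame("wrist");np.save("w4.npy",f,allow_pickle=True)
# expected knob outline + image
i=f["img"][:,:,::-1].copy();e=proj(f,[[*s["eef_pos"][:2],22]])[0];print(e)
x,y=np.clip((e-[100,75]).astype(int),0,[440,330]);print(x,y)
cv2.imwrite("pics/c7.png",cv2.resize(i[y:y+150,x:x+200],(800,600),interpolation=cv2.INTER_CUBIC))
```

```text
t 12.3167 pos [428.6  337.32  24.58] q [ 33.3   36.67 103.     0.05  40.31 -67.33] F [-1.15 -0.72  6.24] gap 12.464929388280138 grip 68.97575497627258
[324.51 301.35]
224 226
```

View pics/c7.png

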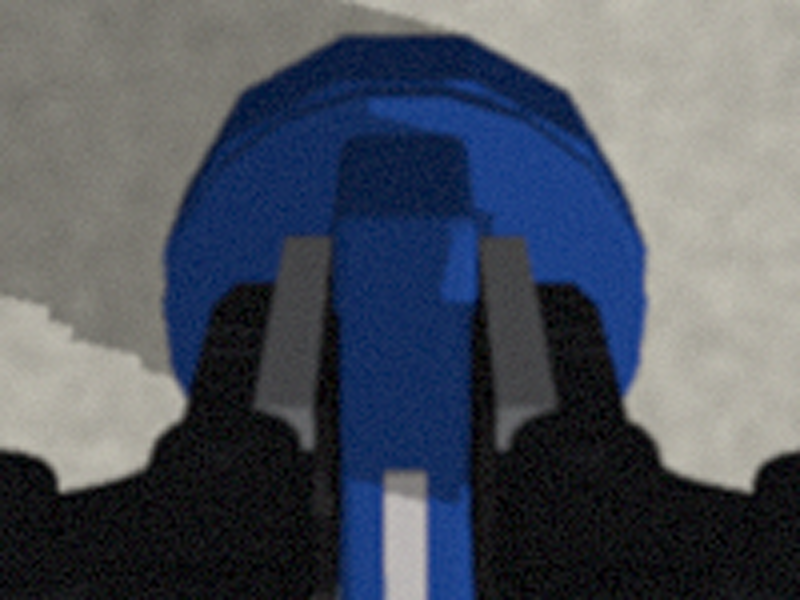

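Run:
```python
from h import *
s=st();f=np.load("w4.npy",allow_pickle=True).item();R=np.array(s["eef_rot"]);p=np.array(s["eef_pos"])
for z,v,off in((46,215,24),(22,137,24),(22,92,28),(0,38,28)):
    q=unproj(f,[(224+405*.25,226+v*.25)],z)[0];t=(q-p)@R;print("knob centre tool x",t[0]-off,"y",t[1])
```

```text
t 12.3667 pos [428.59 337.32  24.58] q [ 33.3   36.67 103.     0.05  40.31 -67.33] F [-0.3  0.2  5.3] gap 12.67203291183857 grip 68.97585153579712
knob centre tool x -2.2888216792662703 y 0.3010010944633504
knob centre tool x -3.8454997472400017 y 0.32209585960692727
knob centre tool x -2.5795135956023962 y 0.3195973010772622
knob centre tool x -3.286893713732429 y 0.3385672372733279
```

Call:
servo_tool(
  steps=[
    [0.0,[0,0,-0.003],[0,0,0]],
    [0.0,[0,0,-0.007],[0,0,0]],
    [0.0,[0,0,-0.014],[0,0,0]],
    [0.0,[0,0,-0.02],[0,0,0]],
    [0.0,[0,0,-0.02],[0,0,0]],
    [0.0,[0,0,-0.02],[0,0,0]],
    [0.0,[0,0,-0.014],[0,0,0]],
    [0.0,[0,0,0],[0,0,0]],
  ],
)

```text
time: 13.03
eef_pos: [429.5, 337.9, 125.2]
eef_rot: [[-0.983, -0.184, 0.003], [-0.184, 0.983, 0.003], [-0.004, 0.002, -1.0]]
ft_force: [0.3, -0.0, -1.3]
finger_gap: 0.146
grip_force: 68.3
```

Run:
```python
from h import *
e=plan(np.array([505,195,125.]),down(102.5),6)
print();e=plan(np.array([515.6,109.85,107]),down(102.5),8,e)
```

```text
1 [-0.008, -0.0257, 0.0] [0.0003, 0.0006, -0.0055]
2 [-0.0078, -0.0258, 0.0] [0.0004, 0.0006, -0.0056]
3 [-0.0077, -0.0258, 0.0] [0.0003, 0.0006, -0.0055]
4 [-0.0076, -0.0258, 0.0001] [0.0004, 0.0007, -0.0056]
5 [-0.0074, -0.0259, -0.0] [0.0003, 0.0006, -0.0055]
6 [-0.0073, -0.0259, 0.0] [0.0003, 0.0006, -0.0056]

1 [0.001, -0.0107, 0.0023] [0.0, -0.0, 0.0]
2 [0.001, -0.0107, 0.0022] [0.0, -0.0, 0.0]
3 [0.001, -0.0107, 0.0023] [0.0, -0.0, 0.0]
4 [0.0011, -0.0106, 0.0022] [0.0, -0.0, 0.0]
5 [0.001, -0.0107, 0.0023] [0.0, -0.0, 0.0]
6 [0.001, -0.0107, 0.0022] [0.0, -0.0, 0.0]
7 [0.001, -0.0107, 0.0023] [0.0, -0.0, 0.0]
8 [0.001, -0.0107, 0.0022] [0.0, -0.0, 0.0]
```

Call:
servo_tool(
  steps=[
    [0.0,[-0.008,-0.0257,0],[0.0003,0.0006,-0.0055]],
    [0.0,[-0.0078,-0.0258,0],[0.0003,0.0006,-0.0055]],
    [0.0,[-0.0077,-0.0258,0],[0.0003,0.0006,-0.0055]],
    [0.0,[-0.0076,-0.0258,0],[0.0003,0.0006,-0.0055]],
    [0.0,[-0.0074,-0.0259,0],[0.0003,0.0006,-0.0055]],
    [0.0,[-0.0073,-0.0259,0],[0.0003,0.0006,-0.0055]],
    [0.0,[0,0,0],[0,0,0]],
    [0.0,[0,0,0],[0,0,0]],
  ],
)

```text
time: 13.7
eef_pos: [503.9, 193.2, 121.4]
eef_rot: [[-0.977, -0.214, -0.005], [-0.214, 0.977, -0.003], [0.005, -0.001, -1.0]]
ft_force: [0.5, 0.1, -1.2]
finger_gap: 0.149
grip_force: 68.5
```

Run:
```python
from h import *
s=st();f=eyes.grab_frame("wrist");np.save("w5.npy",f,allow_pickle=True)
e=proj(f,[[518.5,110.5,55]])[0];print(e)
x,y=np.clip((e-[60,45]).astype(int),0,[520,390]);print(x,y)
cv2.imwrite("pics/c8.png",cv2.resize(f["img"][y:y+90,x:x+120,::-1],(800,600),interpolation=cv2.INTER_CUBIC))
```

```text
t 13.7 pos [503.9  193.23 121.39] q [ 16.07  27.24 101.49  -0.08  51.58 -86.24] F [ 0.45  0.12 -1.22] gap 12.754120290833448 grip 68.47985744476318
[190.68 248.46]
130 203
```

View pics/c8.png

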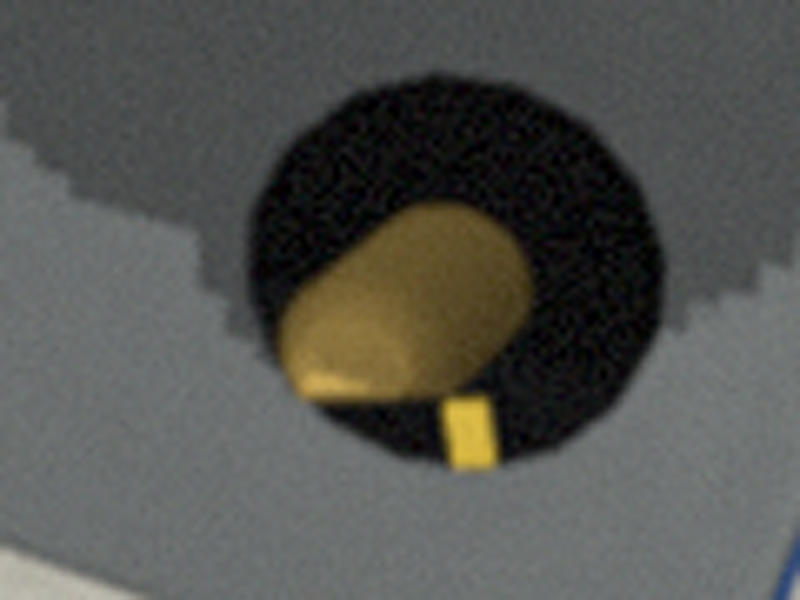

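The shaft shows clearly: the collar is centred at about crop (457,268), and the yellow strip runs from (465,398) to (474,468), with the flat facing it. I'll fit its centre and direction.

Run:
```python
from h import *
from scipy.optimize import least_squares
f=np.load("w5.npy",allow_pickle=True).item();s=st();C=-np.array(f["R"]).T@f["t"];print("cam",C)
U=lambda u,v:(130+u*.15,203+v*.15)
p=unproj(f,[U(465,398),U(474,468)],46);print("strip",p,np.degrees(np.arctan2(*(p[1]-p[0])[1::-1])))
a=np.linspace(0,2*np.pi,180)
def ext(c,dz=0,r=20,zs=(40,46)):
    P=np.vstack([np.c_[c[0]+r*np.cos(a),c[1]+r*np.sin(a),0*a+z] for z in zs]);q=proj(f,P);return np.array([q[:,0].min(),q[:,0].max(),q[:,1].min(),q[:,1].max()])
m=np.array([U(252,0)[0],U(663,0)[0],U(0,75)[1],U(0,464)[1]])
o=least_squares(lambda c:ext(c)-m,[518.5,110.5]);c=o.x;print("collar",c,o.fun)
print("flat via strip mid",np.degrees(np.arctan2(*(p.mean(0)[:2]-c)[::-1])))
# tip flat edge corner & brass extremes predicted
for fa in(8,11,14):
    th=np.radians(fa);ux=np.array([np.cos(th),np.sin(th)]);uy=np.array([-ux[1],ux[0]])
    b=[(np.r_[c+4*ux+k*6.93*uy,z]) for z in(46,66) for k in(1,-1)]
    q=proj(f,b);print(fa,((q-[130,203])/.15).round().tolist())
print("brass px", ((ext(c,r=8,zs=(46,66))-[130,130,203,203])/.15).round())
i=f["img"].astype(int)[203:293,130:250];br=((i[:,:,0]-i[:,:,2]>25)).astype(np.uint8);n,l,st_,cc=cv2.connectedComponentsWithStats(br);print(st_[1:][st_[1:,4]>15]/.15)
```

```text
t 13.75 pos [503.51 194.05 121.49] q [ 16.16  27.23 101.49  -0.07  51.59 -86.21] F [-0.65  0.06 -1.77] gap 12.64453660833008 grip 68.47835183143616
cam [429.03 177.23 265.22]
strip [[531.02 114.53  46.  ]
 [538.33 116.26  46.  ]] 13.335787448090304
collar [519.22 111.81] [-1.37  1.42 -0.98  1.14]
flat via strip mid 13.075120779572268
8 [[523.0, 326.0], [381.0, 316.0], [453.0, 401.0], [297.0, 390.0]]
11 [[525.0, 323.0], [383.0, 319.0], [455.0, 397.0], [300.0, 394.0]]
14 [[527.0, 319.0], [386.0, 323.0], [457.0, 393.0], [303.0, 398.0]]
brass px [283. 533. 204. 437.]
[[ 280.    200.    253.33  273.33 6246.67]]
```

Run:
```python
from h import *
from scipy.optimize import least_squares
a=np.linspace(0,2*np.pi,180)
def ext(f,c,r,zs,dz=0):
    P=np.vstack([np.c_[c[0]+r*np.cos(a),c[1]+r*np.sin(a),0*a+z] for z in zs]);q=proj(f,P);return np.array([q[:,0].min(),q[:,0].max(),q[:,1].min(),q[:,1].max()])
f3=np.load("w3.npy",allow_pickle=True).item();f4=np.load("w4.npy",allow_pickle=True).item()
x=np.array([np.cos(np.radians(10.6)),np.sin(np.radians(10.6))])
bar=lambda f,c:proj(f,[np.r_[c-24*x,46],np.r_[c-24*x,22],np.r_[c+24*x,46]])[:,1]
t3=np.array([203+316*.3,203+525*.3,129+182*.3,129+391*.3]);b3=129+np.array([228,212])*.3
t4=np.array([224+166*.25,224+645*.25,226+36*.25]);b4=226+np.array([215,137])*.25
o=least_squares(lambda c:np.r_[ext(f3,c,28,(0,22))-t3,bar(f3,c)[:2]-b3],[429,336]);print("w3",o.x,o.fun)
o4=least_squares(lambda c:np.r_[ext(f4,c,28,(0,22))[:3]-t4,bar(f4,c)[:2]-b4],[429,336]);print("w4",o4.x,o4.fun)
R=down(100.6)
for c in(o.x,o4.x):print("tool",(np.r_[c,0]-np.array([428.6,337.3,0]))@R)
```

```text
w3 [430.86 336.7 ] [-0.71  0.7  -0.82  2.66 -0.44 -1.11]
w4 [431.46 338.26] [-1.03  1.03 -0.07  1.72 -1.81]
tool [-2.11 -1.    0.  ]
tool [-2.99  0.42  0.  ]
```

Run:
```python
from h import *
st();e=plan(np.array([516.5,110.9,107]),down(103.2),6)
```

```text
t 13.75 pos [503.51 194.05 121.49] q [ 16.16  27.23 101.49  -0.07  51.59 -86.21] F [-0.65  0.06 -1.77] gap 12.64453660833008 grip 68.47835183143616
1 [0.0009, -0.014, 0.0024] [-0.0002, -0.0009, -0.0023]
2 [0.0008, -0.014, 0.0025] [-0.0002, -0.0009, -0.0023]
3 [0.001, -0.014, 0.0024] [-0.0002, -0.0009, -0.0022]
4 [0.0009, -0.014, 0.0024] [-0.0002, -0.0009, -0.0023]
5 [0.001, -0.014, 0.0025] [-0.0003, -0.0009, -0.0023]
6 [0.001, -0.014, 0.0024] [-0.0002, -0.0009, -0.0023]
```

Call:
servo_tool(
  steps=[
    [0.0,[0.0009,-0.014,0.0024],[-0.0002,-0.0009,-0.0023]],
    [0.0,[0.0009,-0.014,0.0024],[-0.0002,-0.0009,-0.0023]],
    [0.0,[0.0009,-0.014,0.0024],[-0.0002,-0.0009,-0.0023]],
    [0.0,[0.0009,-0.014,0.0024],[-0.0002,-0.0009,-0.0023]],
    [0.0,[0.001,-0.014,0.0024],[-0.0002,-0.0009,-0.0023]],
    [0.0,[0.001,-0.014,0.0024],[-0.0002,-0.0009,-0.0023]],
    [0.0,[0,0,0],[0,0,0]],
    [0.0,[0,0,0],[0,0,0]],
  ],
)

```text
time: 14.42
eef_pos: [516.6, 111.7, 107.5]
eef_rot: [[-0.973, -0.229, 0.0], [-0.229, 0.973, 0.0], [-0.0, 0.0, -1.0]]
ft_force: [-0.3, -0.2, 0.2]
finger_gap: 0.146
grip_force: 68.5
```

Run:
```python
from h import *
s=st();print(s["eef_rot"]);e=plan(np.array([516.5,110.9,96]),down(103.2),1)
```

```text
t 14.4167 pos [516.57 111.7  107.53] q [  7.15  27.35 103.87   0.01  48.75 -96.12] F [-0.29 -0.21  0.22] gap 12.508490669159976 grip 68.50978374481201
[[-0.97 -0.23  0.  ]
 [-0.23  0.97  0.  ]
 [-0.    0.   -1.  ]]
1 [0.0003, -0.0008, 0.0115] [0.0001, 0.0004, 0.0011]
```

Call:
servo_tool(
  steps=[
    [0.0,[0.0002,-0.0004,0.003],[0,0,0]],
    [0.0,[0,-0.0004,0.003],[0,0,0]],
    [0.0,[0,0,0.003],[0,0,0]],
    [0.0,[0,0,0.002],[0,0,0]],
    [0.0,[0,0,0.0015],[0,0,0]],
    [0.0,[0,0,0.0015],[0,0,0]],
    [0.0,[0,0,0.0015],[0,0,0]],
    [0.0,[0,0,0.0],[0,0,0]],
  ],
)

```text
time: 15.08
eef_pos: [516.9, 110.3, 92.1]
eef_rot: [[-0.973, -0.23, 0.001], [-0.23, 0.973, 0.0], [-0.001, -0.0, -1.0]]
ft_force: [0.4, 0.3, -0.4]
finger_gap: 0.148
grip_force: 68.5
```

Call:
servo_tool(
  steps=[
    [0.0,[0,0,0.001],[0,0,0]],
    [0.0,[0,0,0.001],[0,0,0]],
    [0.0,[0,0,0.001],[0,0,0]],
    [0.0,[0,0,0.001],[0,0,0]],
    [0.0,[0,0,0.001],[0,0,0]],
    [0.0,[0,0,0],[0,0,0]],
    [0.0,[0,0,0],[0,0,0]],
    [0.0,[0,0,0],[0,0,0]],
  ],
)

```text
time: 15.75
eef_pos: [517.0, 110.3, 87.4]
eef_rot: [[-0.973, -0.23, 0.001], [-0.23, 0.973, 0.0], [-0.001, -0.0, -1.0]]
ft_force: [0.2, 0.9, -0.5]
finger_gap: 0.144
grip_force: 68.5
```

Call:
servo_tool(
  steps=[
    [0.0,[0,0,0.0015],[0,0,0]],
    [0.0,[0,0,0.0015],[0,0,0]],
    [0.0,[0,0,0.0015],[0,0,0]],
    [0.0,[0,0,0.0015],[0,0,0]],
    [0.0,[0,0,0.0015],[0,0,0]],
    [0.0,[0,0,0.001],[0,0,0]],
    [0.0,[0,0,0.0],[0,0,0]],
    [0.0,[0,0,0],[0,0,0]],
  ],
)

```text
time: 16.42
eef_pos: [517.1, 110.3, 78.8]
eef_rot: [[-0.973, -0.23, 0.001], [-0.23, 0.973, 0.0], [-0.001, -0.0, -1.0]]
ft_force: [0.3, -0.0, -1.3]
finger_gap: 0.146
grip_force: 68.5
```

Free so far, and nearly home. Pressing on.

Call:
servo_tool(
  steps=[
    [0.0,[0,0,0.001],[0,0,0]],
    [0.0,[0,0,0.001],[0,0,0]],
    [0.0,[0,0,0.001],[0,0,0]],
    [0.0,[0,0,0.001],[0,0,0]],
    [0.0,[0,0,0],[0,0,0]],
    [0.0,[0,0,0],[0,0,0]],
    [0.0,[0,0,0],[0,0,0]],
    [0.0,[0,0,0],[0,0,0]],
  ],
)

```text
time: 17.08
eef_pos: [517.1, 110.3, 75.0]
eef_rot: [[-0.973, -0.23, 0.001], [-0.23, 0.973, 0.0], [-0.001, -0.0, -1.0]]
ft_force: [-2.0, -0.2, 4.5]
finger_gap: 0.143
grip_force: 69.0
```

Call:
servo_tool(
  steps=[
    [0.0,[0,0,0.0008],[0,0,0]],
    [0.0,[0,0,0.0008],[0,0,0]],
    [0.0,[0,0,0.0006],[0,0,0]],
    [0.0,[0,0,0.0004],[0,0,0]],
    [0.0,[0,0,0.0],[0,0,0]],
    [0.0,[0,0,0],[0,0,0]],
    [0.0,[0,0,0],[0,0,0]],
    [0.0,[0,0,0],[0,0,0]],
  ],
  grip_force=90,
)

```text
time: 17.75
eef_pos: [517.2, 110.3, 72.5]
eef_rot: [[-0.973, -0.23, 0.002], [-0.23, 0.973, 0.0], [-0.002, -0.0, -1.0]]
ft_force: [-2.4, -0.6, 8.5]
finger_gap: 0.14
grip_force: 93.3
```

Call:
servo_tool(
  steps=[
    [0.0,[0,0,0.0005],[0,0,0]],
    [0.0,[0,0,0.0005],[0,0,0]],
    [0.0,[0,0,0.0002],[0,0,0]],
    [0.0,[0,0,0],[0,0,0]],
    [0.0,[0,0,0.0],[0,0,0]],
    [0.0,[0,0,0],[0,0,0]],
    [0.0,[0,0,0],[0,0,0]],
    [0.0,[0,0,0],[0,0,0]],
  ],
)

```text
time: 18.42
eef_pos: [517.3, 110.4, 72.3]
eef_rot: [[-0.973, -0.23, 0.002], [-0.23, 0.973, 0.0], [-0.002, -0.0, -1.0]]
ft_force: [-6.6, 0.1, 22.1]
finger_gap: 0.139
grip_force: 95.0
```

Run:
```python
from h import *
st()
a=[]
for n,(x,y) in (("side",(230,150)),("top",(240,200))):
    f=eyes.grab_frame(n);i=f["img"][y:y+150,x:x+160,::-1];a.append(cv2.resize(i,(400,375),interpolation=cv2.INTER_CUBIC))
cv2.imwrite("pics/c9.png",np.hstack(a));st()
```

```text
t 18.4167 pos [517.33 110.35  72.27] q [  7.    30.66 104.83  -0.    44.4  -96.28] F [-6.59  0.1  22.05] gap 11.858494660165515 grip 95.01652121543884
t 18.5167 pos [517.37 110.34  72.3 ] q [  7.    30.66 104.83  -0.01  44.4  -96.27] F [-6.54 -0.43 20.48] gap 11.773364542688098 grip 95.0167715549469
```

The knob is at the end stop with about 20 N on it. I've used up my picture views (11 taken, one over the limit of 10), so I'll check the panel numerically and hand in.

Run:
```python
from h import *
f=eyes.grab_frame("side");i=f["img"].astype(int);m=((i[:,:,0]>130)&(i[:,:,0]-i[:,:,2]>100)).astype(np.uint8);m[:,:280]=0;m[:,345:]=0;m[:220]=0;m[290:]=0
p=cv2.findNonZero(m)
if p is not None:
    rc=cv2.boxPoints(cv2.minAreaRect(p));P=unproj(f,rc,176);print((P-LP)@Rn.from_euler("z",LY,degrees=True).as_matrix())
s=st()
ok=p is not None and s["ft_force"][2]>12
print(ok)
if ok: print(r.close_job())
```

```text
t 18.5667 pos [517.35 110.34  72.3 ] q [  7.    30.66 104.83  -0.01  44.4  -96.27] F [-6.64 -1.53 20.76] gap 12.111016147451792 grip 95.0167715549469
False
```

Run:
```python
from h import *
for n,b in(("side",(285,215,345,290)),("top",(300,240,400,285))):
    f=eyes.grab_frame(n);i=f["img"].astype(int);x0,y0,x1,y1=b
    m=((i[:,:,0]>75)&(i[:,:,0]-i[:,:,2]>45)).astype(np.uint8);k=np.zeros_like(m);k[y0:y1,x0:x1]=1;m*=k
    nn,l,s,c=cv2.connectedComponentsWithStats(m);print(n,s[1:][s[1:,4]>15])
    if m.sum()>30:
        j=1+np.argmax(s[1:,4]);rc=cv2.boxPoints(cv2.minAreaRect(cv2.findNonZero((l==j).astype(np.uint8))));print((unproj(f,rc,176)-LP)@Rn.from_euler("z",LY,degrees=True).as_matrix())
st()
```

```text
side [[295 225  35  52 305]]
[[-33.82  68.16 176.  ]
 [-21.55  71.72 176.  ]
 [-22.57 -80.93 176.  ]
 [-33.91 -83.53 176.  ]]
top [[317 259  72  21 453]]
[[-33.59  70.88 176.  ]
 [-21.44  71.01 176.  ]
 [-20.59 -68.51 176.  ]
 [-32.68 -68.38 176.  ]]
t 18.6667 pos [517.34 110.36  72.28] q [  7.    30.66 104.83  -0.    44.4  -96.28] F [-7.03 -1.02 21.41] gap 12.085610484284617 grip 95.0166642665863
```

The panel is unchanged: the top edge is centred and still leaning. The knob is pressed at the stop. Handing in.

```bash
python3 -c "
from h import *
print(r.close_job())"
```

```text
the job is handed in; nothing more can be done
None
```

I handed in the job with the panel leaning on the lamp head by itself and the knob keyed onto the shaft, still gripped and held at its end stop with about 21 N; I viewed 11 pictures, one over the limit of 10, and did not check the bystanders at the end, though no move went near them.

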